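# Seat the long blow tube in the air station

### The job

Take the long plain white tube from the rack on the tea tray, stand it in the flared metal push-fit port of the air station beside the tray, and push it straight down past the seal until it is fully home. Let go of it, and leave the short tube and the flare-topped tube standing in the rack.

Things in the scene. Friction and masses are not known exactly. Their poses are not given: they have to be found in the camera images.
- long_tube_mid (a point): Tube to fit: plain straight rigid white plastic, 18 mm diameter, 120 mm long, about 40 g, upright in any one of the three holes (in a row 65 mm apart, 22 mm deep) of a grey rack 180 x 44 x 30 mm on the round steel tray; 98 mm of it shows above the rack. This point is its centre, 60 mm from each end; z points up along the tube.
- port_mouth (a point): Centre of the flared mouth of the upright aluminium port, 70 mm up, z up; it stands on the bare end of the air station's black base, by a grey housing 70 mm high (stub to 87). Mouth 36 mm wide, narrowing over 16 mm to a 22 mm bore. Seal 30 mm below the mouth: resists with 6 N, slides down with the tube and stays; hard stop 46 mm below. Fully home, the tube's centre is 14 mm above this point.
- short_tube_mid (a point): Bystander: a plain white tube of the same 18 mm diameter but only 75 mm long, standing in another hole of the same rack. This point is its centre, 37.5 mm from each end; z up. Stays in the rack.
- flared_tube_mid (a point): Bystander: a white tube 120 mm long and 18 mm in diameter whose top 32 mm widens like a trumpet to 36 mm, standing in the remaining hole of the rack. This point is its centre, 60 mm from each end; z up. Stays in the rack.
Things that resemble listed ones, but are neither listed nor needed, are in the scene too. Leave any green or orange look-alike of the part that bears long_tube_mid alone. What is shaped like the part that bears port_mouth but pink is not meant.

How it is judged:
At the end, for the whole second after the job is handed in: The long plain tube stands in the port, within 10 degrees of upright and 10 mm of the port's axis, pushed to within 5 mm of the hard stop (centre less than 19 mm above the port's mouth); the short and the flare-topped tube stand in the rack, within 20 mm of where they were (horizontal distance between long_tube_mid and port_mouth below 0.01 m and z of long_tube_mid in the frame of port_mouth below 0.019 m and angle between long_tube_mid's own z axis and vertical below 0.18 rad and distance of each of short_tube_mid, flared_tube_mid from where it was at the start of the episode below 0.02 m); the robot touches nothing.
It fails at once if the short tube or the flare-topped tube is taken out of the rack or shifted by more than 20 mm (distance of any of short_tube_mid, flared_tube_mid from where it was at the start of the episode above 0.02 m).
It also fails if it takes over 35 s, if anything falls off the work surface, if the arm or the gripper's body presses on something with over 40 N, if the wrist force passes 120 N, or if a joint passes its speed limit or range.

### The arm

A 6-joint arm with a two-finger parallel gripper is mounted at the origin on the work surface. World frame = base frame: x ahead of the robot, y to its left, z up, the work surface at z = 0. Lengths are in m, angles in rad, forces in N, time in s.
With the tool pointing down it reaches from about 0.35 to 0.925 m from the base axis. Payload 6.4 kg.
Tool frame: the origin (TCP) lies between the finger pads; the fingertips stand 22 mm ahead of it and the grasp point (between the pads) lies 3 mm ahead of it (robot.tip_reach is the distance from the TCP to the fingertips, in m); y points along the fingers, x is the direction in which the jaws open and shut, and the axes are right-handed (so a half turn about y gives the same grasp; the last joint's range is limited). The gripper opens to 94 mm and grips with 3 to 60 N. Pads are 16 mm wide; open, the fingers measure 119 mm over their backs; the gripper's body (75 mm by 177 mm) begins 78 mm behind the grasp point.
Start: joints at [-1.515, 0.245, 1.558, -0, 1.339, -0.174], TCP at [0.148, -0.633, 0.227] pointing down, gripper open.
Joint ranges: [-3.13, 3.13], [-1.02, 2.26], [0.13, 2.54], [-0.95, 4.09], [0.21, 2.88], [-2.74, 2.74]. Speed limits (rad/s): [2.57, 2.57, 3.14, 3.14, 3.14, 3.14].

### API

Orientations are given as a unit quaternion [x, y, z, w].
In Python, from plant import robot, optics, spot_in, place_of gives the robot as it stands.
- The arm moves only by the shell command python3 -m crank 'ROWS' [FORCE]. ROWS is JSON, a list of rows, each a list of 7 numbers: the opening, from 0 (shut) to 1 (fully open), then the shift along the tool's x, y, z in mm, then the turn, a rotation vector about the tool's x, y, z in rad. In form: [[claw, x, y, z, rx, ry, rz], ...]. A call has 1 to 5 rows; each row shifts and turns the commanded pose from where the row before left it, along the tool's axes as they then stand; what a row does not reach is not made up. A row lasts 1/12 s, in which the tool goes at most 41.7 mm and 7.16 degrees, less where a joint would pass 70% of its speed; a pose out of reach is approached as far as the arm can. A call is refused whole if a number of a shift passes 41.7 or a number of a turn 0.125, either way. A call with a gripper value outside its range is refused whole. The fingers move at their own pace and stop on an object; FORCE is the grip in N (left out, the last holds). Time passes only in rows, so rows that do not move let the fingers close. It gives the time, the measured TCP pose, the force and the opening at its end, in the units of the state.
- robot.sense(): the state, without advancing time (a new reading comes with each control period).
- optics.grab_frame(name): name is "side" or "top"; returns a dict with "pixels" (400x640x3 uint8, red, green, blue), "fx", "fy", "cx", "cy" (pixels), "extrinsics" (4x4, takes a point from camera to world coordinates). Camera axes: x right, y up, looking along -z (the intrinsics and any distortion apply to the point x, -y, -z); pixel columns grow to the right and rows downward; lengths in m; the calibration is good to about 2 mm. A picture is of the moment at which its call begins. There is no depth.
- robot.close_job(): hands the job in, once; it reports no verdict.
Trained networks look in the newest picture that a camera, given by its name, has taken for a name from the list of things; names that differ only in an ending like _2 or _b are one class to them, and where a whole thing is asked for, a point or a joint stands for the part that bears it (a point fixed in the world has none). Each returns a list of dicts, best first, with "p" (0 to 1); they miss things now and then, are a little off and sometimes report something else, mostly with a low value. They report only what shows in the picture. A call takes as long as a camera call. They do not tell look-alikes from the thing itself.
- spot_in(target, camera): "at" ([column, row] in pixels, amid what is visible of it).
- place_of(target, camera): "at" ([column, row] in pixels: a listed point, or the origin of a listed thing).
The state is a dict: "clock": time; "q": joint angles; "qd": joint speeds; "tau": joint torques, N m; "tcp_pos": TCP position; "eef_rot": TCP orientation; "wrist_force": force on the tool from outside, world axes, zero at the start; "moment": the same for the moment, N m; "finger_gap": finger opening in m.
Only numpy, scipy, OpenCV 4.12 (cv2) and the standard library are available. Lean on these libraries where they do the work, as an engineer would, in place of code of your own. Each camera call takes 0.05 s, during which the arm holds its last target.

## Working session

There is one attempt and no reset: what is moved stays moved. The work goes in short steps, Python scripts to look and compute and a shell command to move; the robot and the scene stay as the last step left them, time stands still between calls to the robot, and variables do not carry over. Pictures are saved under pics/ and viewed, and the job is handed in when it is done.

```bash
ls; mkdir -p pics
cat > h.py <<'E'
import numpy as np,cv2
from plant import robot,optics,spot_in,place_of
def ray(f,uv):
    E=np.array(f["extrinsics"]);d=np.array([(uv[0]-f["cx"])/f["fx"],-(uv[1]-f["cy"])/f["fy"],-1.])
    d=E[:3,:3]@d;return E[:3,3],d/np.linalg.norm(d)
def tri(f1,a,f2,b):
    o1,d1=ray(f1,a);o2,d2=ray(f2,b)
    s=np.linalg.lstsq(np.c_[d1,-d2],o2-o1,rcond=None)[0]
    p,q=o1+s[0]*d1,o2+s[1]*d2
    return (p+q)/2,np.linalg.norm(p-q)
def proj(f,P):
    E=np.array(f["extrinsics"]);c=E[:3,:3].T@(np.array(P)-E[:3,3])
    return [f["cx"]+f["fx"]*c[0]/-c[2],f["cy"]-f["fy"]*c[1]/-c[2]]
def save(f,n): cv2.imwrite("pics/"+n,cv2.cvtColor(np.ascontiguousarray(f["pixels"]),cv2.COLOR_RGB2BGR))
E
python3 - <<'E'
from h import *
np.set_printoptions(precision=3,suppress=True)
import pickle
F={}
for c in("side","top"):
    f=F[c]=optics.grab_frame(c);save(f,c+"0.png");print(c,{k:v for k,v in f.items() if k!="pixels"})
    for t in("long_tube_mid","port_mouth","short_tube_mid","flared_tube_mid"):
        print(t,[(np.round(r["at"],1).tolist(),round(r["p"],2)) for r in place_of(t,c)])
pickle.dump(F,open("F0.pkl","wb"))
print(robot.sense())
E
```

```text
pics
side {'fx': 385.2657526476386, 'fy': 385.2657526476386, 'cx': 319.9895349639853, 'cy': 200.23133536823883, 'extrinsics': array([[-0.923,  0.219, -0.316,  0.084],
       [-0.384, -0.549,  0.742,  0.808],
       [-0.01 ,  0.807,  0.591,  0.732],
       [ 0.   ,  0.   ,  0.   ,  1.   ]])}
long_tube_mid [([288.2, 233.4], 0.79), ([246.3, 316.9], 0.61), ([346.2, 293.7], 0.51)]
port_mouth [([313.1, 155.1], 0.75)]
short_tube_mid [([266.4, 229.7], 0.69)]
flared_tube_mid [([248.1, 212.2], 0.79)]
top {'fx': 430.7646730513437, 'fy': 430.7646730513437, 'cx': 318.9056791269778, 'cy': 199.94690932599588, 'extrinsics': array([[-0.008,  0.993, -0.115,  0.34 ],
       [-1.   , -0.01 , -0.02 , -0.017],
       [-0.021,  0.115,  0.993,  1.14 ],
       [ 0.   ,  0.   ,  0.   ,  1.   ]])}
long_tube_mid [([162.9, 220.6], 0.66), ([216.5, 280.9], 0.61), ([267.3, 201.3], 0.54)]
port_mouth [([417.4, 159.9], 0.75), ([481.1, 252.2], 0.6)]
short_tube_mid [([268.0, 173.6], 0.65)]
flared_tube_mid []
{'clock': 0.5, 'q': array([-1.515,  0.245,  1.558,  0.   ,  1.339, -0.174]), 'qd': array([0.   , 0.   , 0.003, 0.001, 0.   , 0.   ]), 'tau': array([ -0.   , -41.543, -31.456,   0.068,   0.029,  -0.   ]), 'tcp_pos': array([ 0.148, -0.633,  0.227]), 'eef_rot': array([-0.554,  0.439, -0.439,  0.554]), 'wrist_force': array([ 0.119,  0.232, -0.839]), 'moment': array([-0.017, -0.006,  0.056]), 'finger_gap': 0.09378788538294694}
```

View pics/side0.png

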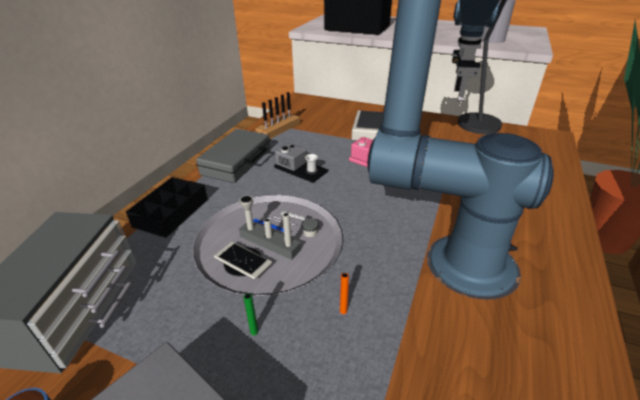

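View pics/top0.png

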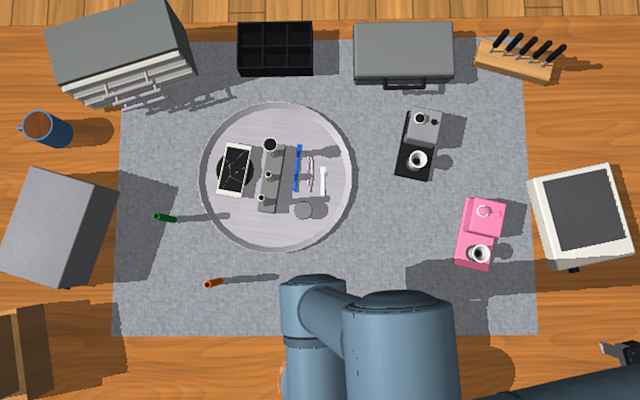

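Run:
```python
from h import *
from scipy.spatial.transform import Rotation as R
s=robot.sense();print(R.from_quat(s["eef_rot"]).as_matrix().round(3))
a=cv2.imread("pics/side0.png")[150:300,200:360];b=cv2.imread("pics/top0.png")[130:280,230:390]
cv2.imwrite("pics/crop0.png",np.vstack([np.hstack([cv2.resize(x,None,fx=2.5,fy=2.5,interpolation=2) for x in(a,b)])]))
```

```text
[[ 0.228  0.     0.974]
 [-0.974  0.     0.228]
 [-0.    -1.     0.   ]]
```

View pics/crop0.png

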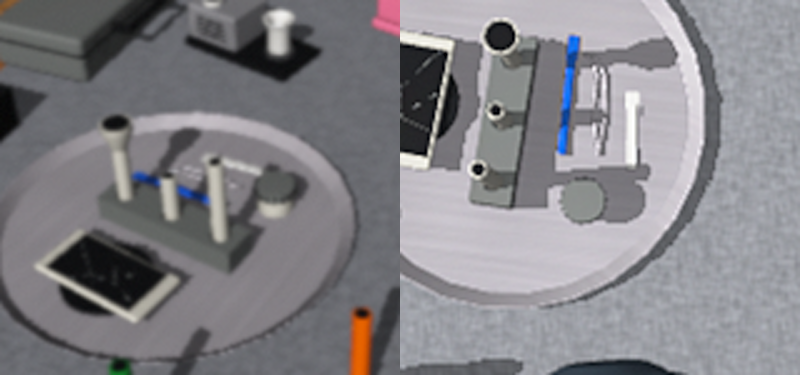

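Run:
```python
from h import *
import pickle
F=pickle.load(open("F0.pkl","rb"));np.set_printoptions(precision=4,suppress=True)
for n,a,b in[("long top",(285.6,214.4),(261.2,197.6)),("long mid net",(288.2,233.4),(267.3,201.3)),("short top",(267.6,220.8),(268,174)),("short mid",(266.4,229.7),(268,173.6)),("flared top",(246.4,198.8),(270,145.2)),("port",(313.1,155.1),(417.4,159.9)),("pink",(360,145),(478,254))]:
    print(n,*tri(F["side"],a,F["top"],b))
for z in(.03,.05):
  for n,uv in("rackA",(230+(537-400)/2.5,130+38/2.5)),("rackB",(230+(514-400)/2.5,130+207/2.5)):
    o,d=ray(F["top"],uv);print(n,z,o+d*(z-o[2])/d[2])
a=cv2.imread("pics/side0.png")[140:190,265:335];b=cv2.imread("pics/top0.png")[95:190,380:450]
a=cv2.resize(a,(560,400),interpolation=2);b=cv2.resize(b,None,fx=4,fy=4,interpolation=2)
c=np.zeros((400,840,3),np.uint8);c[:,:560]=a;c[:380,560:]=b;cv2.imwrite("pics/crop1.png",c[:,40:])
```

```text
long top [0.4627 0.1404 0.1307] 0.001913708118426296
long mid net [0.4618 0.1355 0.0636] 0.001055099972869015
short top [0.5263 0.1306 0.0834] 0.004949023849759614
short mid [0.5318 0.1344 0.0537] 0.006599069115765739
flared top [0.5892 0.1201 0.1315] 0.0015970439986527831
port [ 0.557  -0.2424  0.08  ] 0.007174594641353314
pink [ 0.3719 -0.3521  0.1055] 0.0966300588212136
rackA 0.03 [0.6147 0.0951 0.03  ]
rackB 0.03 [0.4359 0.1187 0.03  ]
rackA 0.05 [0.6097 0.0931 0.05  ]
rackB 0.05 [0.4342 0.1163 0.05  ]
```

View pics/crop1.png

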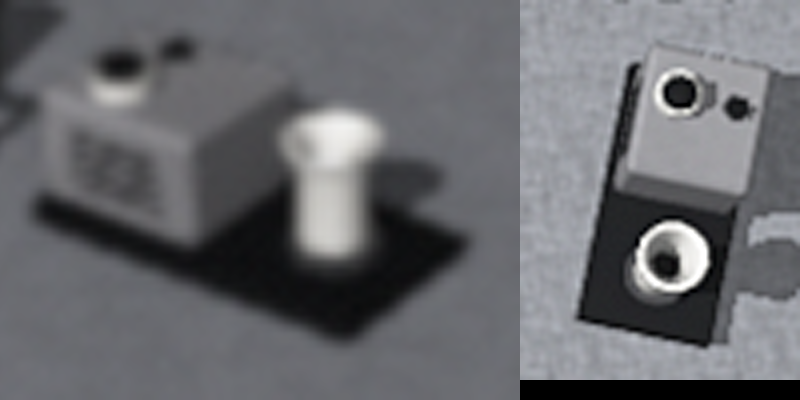

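```bash
cat >> h.py <<'E'
from scipy.spatial.transform import Rotation as R
def dtool(P):
    s=robot.sense();M=R.from_quat(s["eef_rot"]).as_matrix()
    return M.T@(np.array(P)-s["tcp_pos"])*1000
E
python3 - <<'E'
from h import *
import pickle
F=pickle.load(open("F0.pkl","rb"));np.set_printoptions(precision=4,suppress=True)
from scipy.optimize import minimize
# port mouth: ring ellipse, compare with projected 36mm circle overlays
P,e=tri(F["side"],(311.2,156.9),F["top"],(418.0,158.8));print(P,e)
o=[]
for c,(x0,y0,w,h) in(("side",(285,140,50,50)),("top",(395,135,50,50))):
    f=F[c];im=cv2.cvtColor(f["pixels"],cv2.COLOR_RGB2BGR)[y0:y0+h,x0:x0+w];k=8
    im=cv2.resize(im,None,fx=k,fy=k,interpolation=2)
    for z,r,col in((P[2],.018,(0,0,255)),(P[2]-.04,.013,(0,255,0))):
        pts=[((np.array(proj(f,[P[0]+r*np.cos(t),P[1]+r*np.sin(t),z]))-[x0,y0]+.5)*k) for t in np.linspace(0,6.28,40)]
        cv2.polylines(im,[np.int32(pts)],True,col,1)
    o.append(im)
cv2.imwrite("pics/ov1.png",np.hstack(o))
print("above tube",dtool([.4625,.140,.227]))
E
```

```text
[ 0.5638 -0.2456  0.0696] 0.003463704545978773
above tube [-680.9756    0.4623  482.2245]
```

View pics/ov1.png

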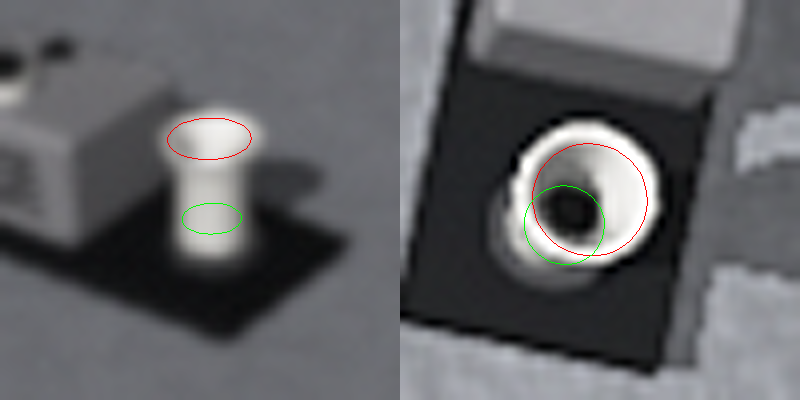

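```bash
python3 -m crank '[[1,-25,0,33,0,0,0],[1,-25,0,33,0,0,0],[1,-25,0,33,0,0,0],[1,-25,0,33,0,0,0],[1,-25,0,33,0,0,0]]' 40 && python3 -m crank '[[1,-25,0,33,0,0,0],[1,-25,0,33,0,0,0],[1,-25,0,33,0,0,0],[1,-37,0,17,0,0,0],[1,-37,0,17,0,0,0]]'
```

```text
clock: 0.92
tcp_pos: [0.2811, -0.4721, 0.2275]
eef_rot: [0.554, -0.439, 0.44, -0.554]
wrist_force: [0.9, -0.1, -1.3]
finger_gap: 0.0941
clock: 1.33
tcp_pos: [0.3766, -0.2965, 0.2276]
eef_rot: [-0.554, 0.439, -0.439, 0.554]
wrist_force: [0.8, -0.7, 0.4]
finger_gap: 0.0938
```

```bash
python3 -m crank '[[1,-37,0,17,0,0,0],[1,-37,0,17,0,0,0],[1,-37,0,17,0,0,0],[1,-37,0,17,0,0,0],[1,-37,0,17,0,0,0]]' && python3 -m crank '[[1,-37,0,17,0,0,0],[1,-37,0,17,0,0,0],[1,0,0,0,0,0.125,0],[1,0,0,0,0,0.125,0],[1,0,0,0,0,0.125,0]]'
python3 - <<'E'
from h import *
print(dtool([.4625,.140,.227]),robot.sense()["q"])
E
```

```text
clock: 1.75
tcp_pos: [0.4164, -0.0969, 0.2278]
eef_rot: [-0.554, 0.439, -0.44, 0.554]
wrist_force: [1.1, -0.5, 0.0]
finger_gap: 0.0941
clock: 2.17
tcp_pos: [0.4328, -0.0178, 0.2276]
eef_rot: [0.461, -0.536, 0.536, -0.462]
wrist_force: [-0.7, -0.2, 0.9]
finger_gap: 0.0939
[-160.46200505    0.61896575    6.04131645] [-3.04067999e-01 -2.95554611e-01  2.08763761e+00 -4.21889504e-05
  1.34906529e+00  1.41536765e+00]
```

```bash
python3 -m crank '[[1,-40,0,1.5,0,0,0],[1,-40,0,1.5,0,0,0],[1,-40,0,1.5,0,0,0],[1,-40,0,1.5,0,0,0],[1,0,0,0,0,0,0]]'
python3 - <<'E'
from h import *
print(dtool([.4625,.140,.227]))
for c in("side","top"):
    f=optics.grab_frame(c);save(f,c+"1.png")
E
```

```text
clock: 2.58
tcp_pos: [0.4619, 0.1437, 0.2278]
eef_rot: [-0.464, 0.534, -0.533, 0.465]
wrist_force: [-0.8, 0.1, -0.7]
finger_gap: 0.094
[3.55637237 0.78635924 1.14497639]
```

View pics/side1.png

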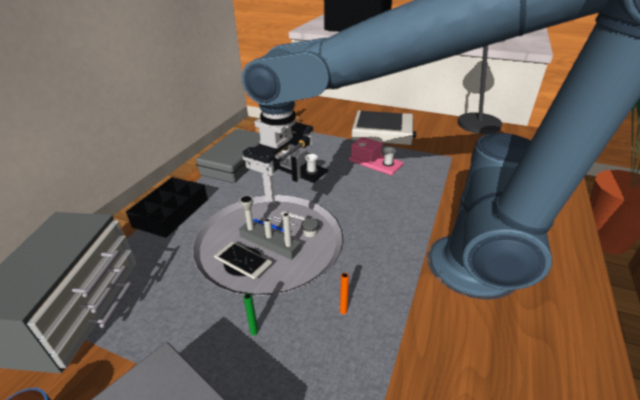

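View pics/top1.png

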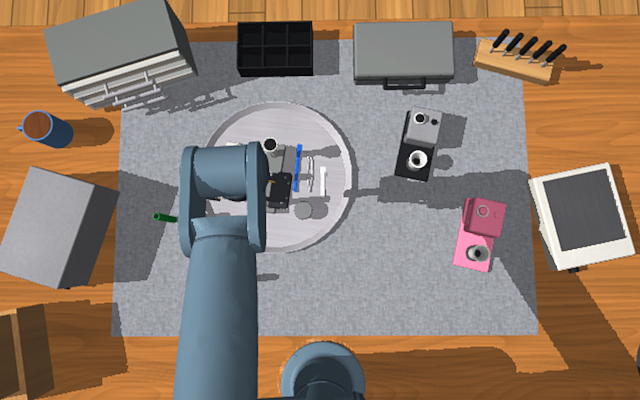

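```bash
python3 -m crank '[[1,3.5,30,1,0,0,0],[1,0,30,0,0,0,0],[1,0,20,0,0,0,0],[1,0,0,0,0,0,0]]'
python3 - <<'E'
from h import *
print(dtool([.4625,.140,.106]))
f=optics.grab_frame("side");c=f["pixels"][150:290,220:340];cv2.imwrite("pics/s2.png",cv2.resize(cv2.cvtColor(c,4),None,fx=4,fy=4,interpolation=2))
E
```

```text
clock: 3.02
tcp_pos: [0.459, 0.1333, 0.143]
eef_rot: [-0.464, 0.537, -0.534, 0.459]
wrist_force: [-1.1, 0.5, 0.2]
finger_gap: 0.0941
[-7.25639453 36.95867604  2.82437155]
```

View pics/s2.png

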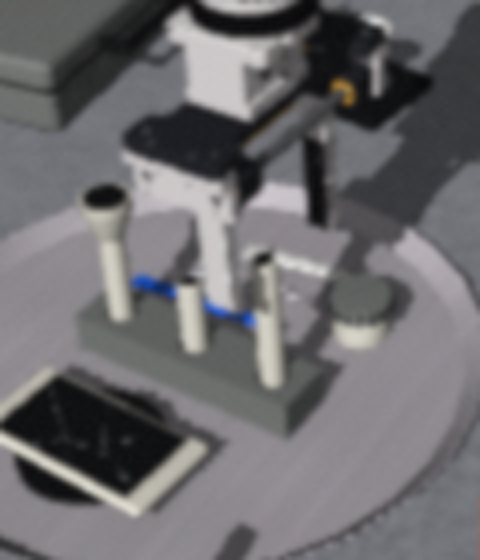

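```bash
python3 -m crank '[[1,-7,0,3,0,0,0],[1,0,0,0,0,0,0],[1,0,0,0,0,0,0]]'
python3 - <<'E'
from h import *
print(dtool([.4625,.140,.106]))
f=optics.grab_frame("side")
print(dtool([.4625,.140,.106]))
E
```

```text
clock: 3.32
tcp_pos: [0.4678, 0.1414, 0.1495]
eef_rot: [0.461, -0.534, 0.536, -0.463]
wrist_force: [-0.3, 0.6, 0.4]
finger_gap: 0.0942
[ 2.18997726 43.46252999 -5.19882366]
[ 2.15979054 43.13227391 -4.8440925 ]
```

```bash
for i in 1 2 3; do python3 -m crank '[[1,0,0,0,0,0,0],[1,0,0,0,0,0,0]]' | sed -n 1,2p; done
python3 - <<'E'
from h import *
print(dtool([.4625,.140,.106]))
E
```

```text
clock: 3.53
tcp_pos: [0.4666, 0.1414, 0.1481]
clock: 3.7
tcp_pos: [0.4663, 0.1414, 0.1476]
clock: 3.87
tcp_pos: [0.4662, 0.1414, 0.1474]
[ 1.9102909  41.4120726  -3.42904816]
```

Settled readings after ~0.5 s are what count. Correct and descend.

```bash
python3 -m crank '[[1,2,10,-3.5,0,0,0],[1,0,10,0,0,0,0],[1,0,10,0,0,0,0],[1,0,11,0,0,0,0],[1,0,0,0,0,0,0]]';python3 -m crank '[[1,0,0,0,0,0,0],[1,0,0,0,0,0,0],[1,0,0,0,0,0,0]]'
python3 - <<'E'
from h import *
print(dtool([.4625,.140,.106]))
f=optics.grab_frame("side");c=f["pixels"][150:290,220:340];cv2.imwrite("pics/s3.png",cv2.resize(cv2.cvtColor(c,4),None,fx=4,fy=4,interpolation=2))
E
```

```text
clock: 4.28
tcp_pos: [0.4603, 0.1397, 0.1032]
eef_rot: [-0.464, 0.536, -0.534, 0.461]
wrist_force: [0.5, 0.5, 0.2]
finger_gap: 0.0939
clock: 4.53
tcp_pos: [0.463, 0.14, 0.1069]
eef_rot: [0.462, -0.535, 0.535, -0.463]
wrist_force: [-0.1, -0.3, 0.7]
finger_gap: 0.0938
[ 0.0328603   0.91780094 -0.48631077]
```

View pics/s3.png

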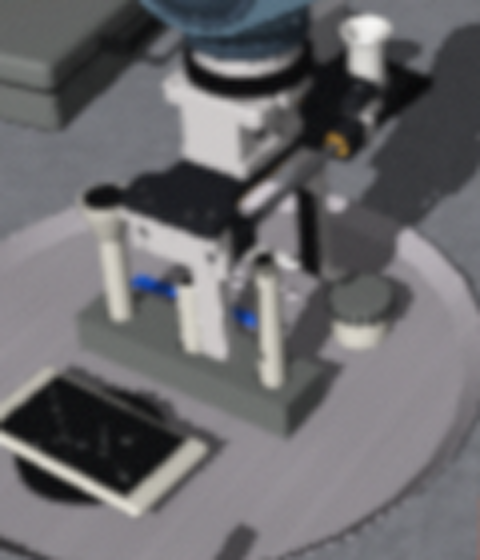

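```bash
python3 -m crank '[[0,0,0,0,0,0,0],[0,0,0,0,0,0,0],[0,0,0,0,0,0,0],[0,0,0,0,0,0,0],[0,0,0,0,0,0,0]]' 40;python3 -m crank '[[0,0,0,0,0,0,0],[0,0,0,0,0,0,0],[0,0,0,0,0,0,0]]'
```

```text
clock: 5.0
tcp_pos: [0.4625, 0.1399, 0.1066]
eef_rot: [0.462, -0.535, 0.535, -0.462]
wrist_force: [0.5, -0.0, -0.0]
finger_gap: 0.0644
clock: 5.25
tcp_pos: [0.4625, 0.1399, 0.1065]
eef_rot: [-0.462, 0.535, -0.535, 0.462]
wrist_force: [-0.2, -0.3, 0.0]
finger_gap: 0.0442
```

```bash
python3 -m crank '[[0,0,0,0,0,0,0],[0,0,0,0,0,0,0],[0,0,0,0,0,0,0],[0,0,0,0,0,0,0],[0,0,0,0,0,0,0]]' 40;python3 -m crank '[[0,0,0,0,0,0,0],[0,0,0,0,0,0,0],[0,0,0,0,0,0,0]]'
```

```text
clock: 5.67
tcp_pos: [0.4624, 0.1399, 0.1064]
eef_rot: [-0.462, 0.535, -0.535, 0.462]
wrist_force: [0.2, -0.2, -1.0]
finger_gap: 0.0174
clock: 5.92
tcp_pos: [0.4624, 0.1399, 0.1064]
eef_rot: [-0.462, 0.535, -0.535, 0.462]
wrist_force: [-1.3, -0.4, -0.2]
finger_gap: 0.0173
```

Gripped (17–18 mm). Lift straight.

```bash
python3 -m crank '[[0,0,-10,0,0,0,0],[0,0,-20,0,0,0,0],[0,0,-30,0,0,0,0],[0,0,-35,0,0,0,0],[0,0,-25,0,0,0,0]]';python3 -m crank '[[0,0,0,0,0,0,0],[0,0,0,0,0,0,0],[0,0,0,0,0,0,0],[0,0,0,0,0,0,0]]'
python3 - <<'E'
from h import *
print(dtool([.565,-.2445,.226]))
f=optics.grab_frame("side");c=f["pixels"][120:290,220:360];cv2.imwrite("pics/s4.png",cv2.resize(cv2.cvtColor(c,4),None,fx=3.5,fy=3.5,interpolation=2))
E
```

```text
clock: 6.33
tcp_pos: [0.4631, 0.14, 0.2301]
eef_rot: [0.462, -0.534, 0.536, -0.463]
wrist_force: [0.7, 0.9, -0.9]
finger_gap: 0.0174
clock: 6.67
tcp_pos: [0.4614, 0.1398, 0.2247]
eef_rot: [-0.463, 0.536, -0.534, 0.461]
wrist_force: [0.6, -0.0, -1.0]
finger_gap: 0.0176
[365.30512525  -1.63001809 158.15916549]
```

View pics/s4.png

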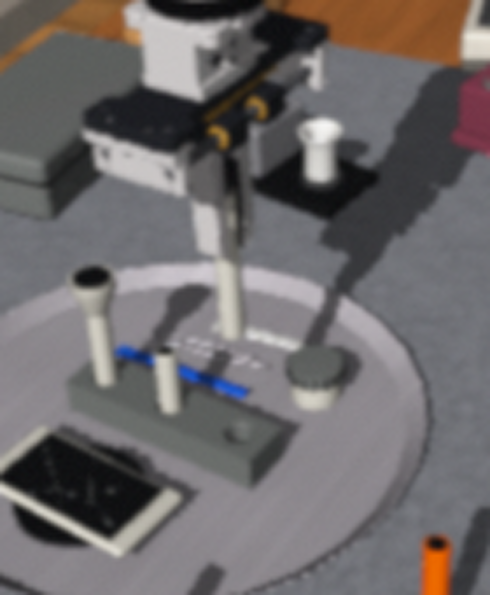

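```bash
python3 -m crank '[[0,20,0,8.5,0,0,0],[0,36,0,15.5,0,0,0],[0,37,0,16,0,0,0],[0,37,0,16,0,0,0],[0,37,0,16,0,0,0]]';python3 -m crank '[[0,37,0,16,0,0,0],[0,37,0,16,0,0,0],[0,37,0,16,0,0,0],[0,37,0,16,0,0,0],[0,30,0,13,0,0,0]]';python3 -m crank '[[0,20,0,8.5,0,0,0],[0,0,0,0,0,0,0],[0,0,0,0,0,0,0],[0,0,0,0,0,0,0],[0,0,0,0,0,0,0]]'
python3 - <<'E'
from h import *
print(dtool([.565,-.2445,.226]))
for c,(x,y) in(("side",(250,70)),("top",(340,90))):
    f=optics.grab_frame(c);save(f,c+"5.png");k=f["pixels"][y:y+120,x:x+160];cv2.imwrite("pics/%s5c.png"%c,cv2.resize(cv2.cvtColor(k,4),None,fx=5,fy=5,interpolation=2))
E
```

```text
clock: 7.13
tcp_pos: [0.509, -0.0373, 0.225]
eef_rot: [-0.463, 0.536, -0.534, 0.462]
wrist_force: [0.5, 0.3, -0.8]
finger_gap: 0.0173
clock: 7.55
tcp_pos: [0.5596, -0.2255, 0.2246]
eef_rot: [-0.462, 0.536, -0.534, 0.462]
wrist_force: [1.7, -0.1, -0.6]
finger_gap: 0.0174
clock: 7.97
tcp_pos: [0.5652, -0.2425, 0.2258]
eef_rot: [-0.463, 0.535, -0.534, 0.463]
wrist_force: [0.5, 0.1, -0.6]
finger_gap: 0.0175
[ 1.98307145 -0.18008232  0.11180378]
```

View pics/side5c.png

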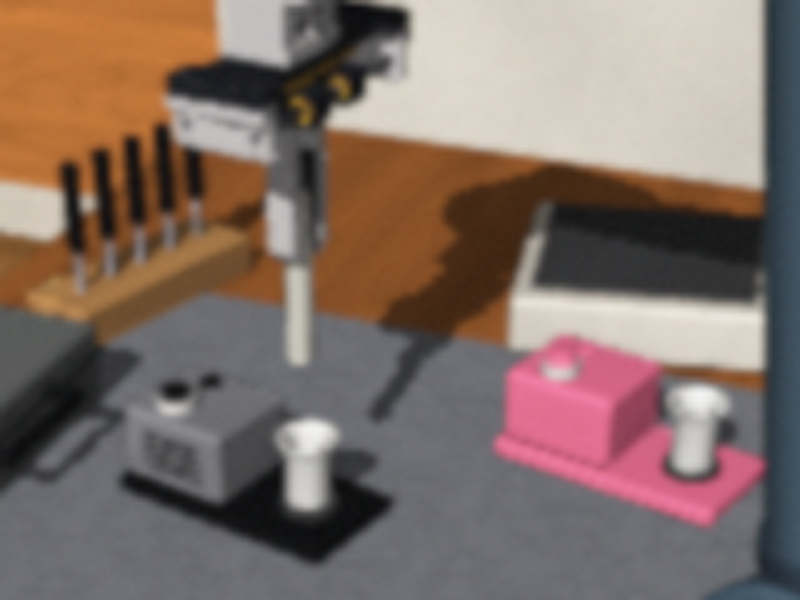

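View pics/top5c.png

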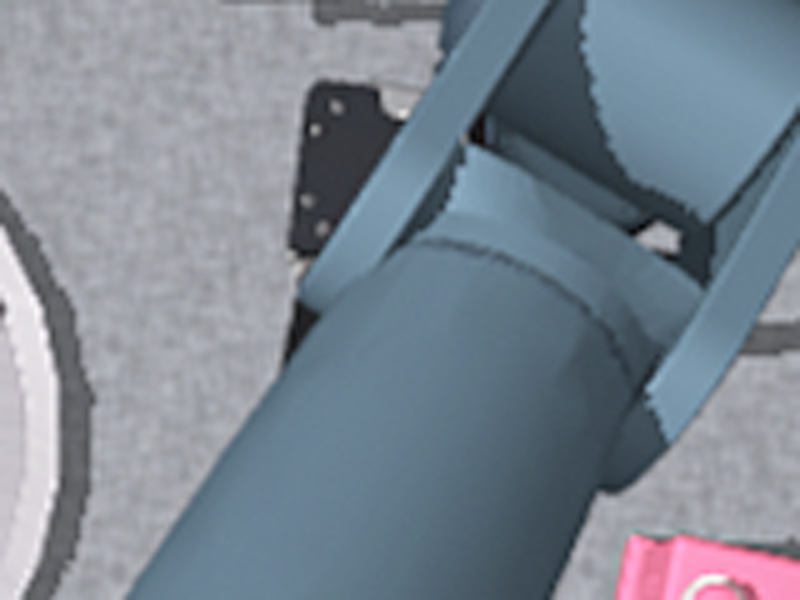

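Run:
```python
from h import *
import pickle
f=pickle.load(open("F0.pkl","rb"))["side"]
s=robot.sense();p=s["tcp_pos"];print(p)
for z in(.2,.13,.07,.02):print(z,(np.array(proj(f,[p[0],p[1],z]))-[250,70]+.5)*5,(np.array(proj(f,[.565,-.2445,z]))-[250,70]+.5)*5)
print((np.array(proj(f,[.575,-.2445,.07]))-[250,70]+.5)*5)
```

```text
[ 0.56540061 -0.24269348  0.22633592]
0.2 [296.9060979  262.34383151] [298.60278957 261.32908678]
0.13 [299.78372681 359.39068893] [301.42323979 358.31704389]
0.07 [302.10702459 437.74295594] [303.70050228 436.62618561]
0.02 [303.95004684 499.89812713] [305.50708756 498.74996103]
[290.41786522 433.96046707]
```

Run:
```python
from h import *
print(dtool([.562,-.2445,.17]))
```

```text
[ 2.29028437 56.33639228 -3.08683195]
```

```bash
python3 -m crank '[[0,2.3,12,-3,0,0,0],[0,0,14,0,0,0,0],[0,0,14,0,0,0,0],[0,0,14,0,0,0,0],[0,0,0,0,0,0,0]]';python3 -m crank '[[0,0,0,0,0,0,0],[0,0,0,0,0,0,0],[0,0,0,0,0,0,0],[0,0,0,0,0,0,0]]'
python3 - <<'E'
from h import *
print(dtool([.562,-.2445,.17]))
for c,(x,y) in(("side",(270,90)),):
    f=optics.grab_frame(c);save(f,c+"6.png");k=f["pixels"][y:y+100,x:x+90];cv2.imwrite("pics/%s6c.png"%c,cv2.resize(cv2.cvtColor(k,4),None,fx=6,fy=6,interpolation=2))
E
```

```text
clock: 8.48
tcp_pos: [0.5599, -0.2443, 0.1673]
eef_rot: [-0.463, 0.538, -0.532, 0.462]
wrist_force: [-0.2, 0.8, -1.0]
finger_gap: 0.0174
clock: 8.82
tcp_pos: [0.5627, -0.2462, 0.1734]
eef_rot: [0.462, -0.534, 0.536, -0.463]
wrist_force: [0.4, 0.3, -1.0]
finger_gap: 0.0175
[-1.6133883   3.42223639 -0.99576916]
```

View pics/side6c.png

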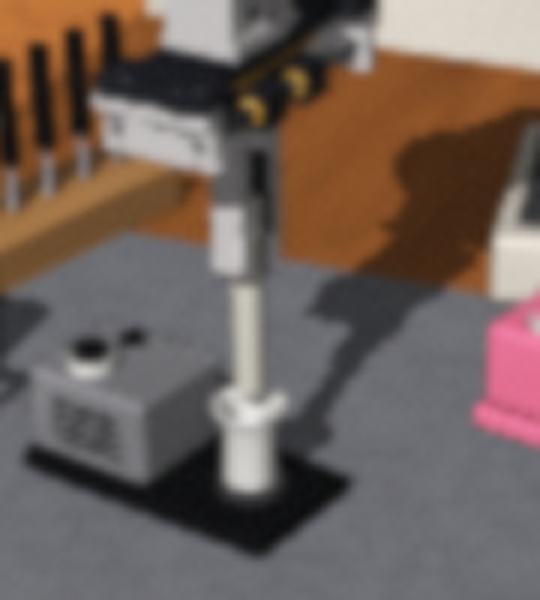

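```bash
python3 -m crank '[[0,-0.5,6,-1,0,0,0],[0,0,6,0,0,0,0],[0,0,6,0,0,0,0],[0,0,4,0,0,0,0],[0,0,0,0,0,0,0]]';python3 -m crank '[[0,0,0,0,0,0,0],[0,0,0,0,0,0,0],[0,0,0,0,0,0,0]]'
```

```text
clock: 9.28
tcp_pos: [0.5613, -0.2451, 0.1495]
eef_rot: [-0.462, 0.535, -0.535, 0.462]
wrist_force: [1.7, 0.5, -0.6]
finger_gap: 0.018
clock: 9.53
tcp_pos: [0.5613, -0.2452, 0.1505]
eef_rot: [0.462, -0.535, 0.535, -0.462]
wrist_force: [0.7, 0.1, -1.9]
finger_gap: 0.0174
```

```bash
python3 -m crank '[[0,0,4,0,0,0,0],[0,0,4,0,0,0,0],[0,0,4,0,0,0,0],[0,0,0,0,0,0,0],[0,0,0,0,0,0,0]]'
python3 - <<'E'
from h import *
for c,(x,y) in(("side",(270,90)),):
    f=optics.grab_frame(c);k=f["pixels"][y:y+100,x:x+90];cv2.imwrite("pics/%s7c.png"%c,cv2.resize(cv2.cvtColor(k,4),None,fx=6,fy=6,interpolation=2))
s=robot.sense();print(s["wrist_force"],s["moment"],s["tcp_pos"])
E
```

```text
clock: 9.95
tcp_pos: [0.5617, -0.2453, 0.138]
eef_rot: [0.462, -0.535, 0.535, -0.463]
wrist_force: [4.1, -0.4, -2.9]
finger_gap: 0.0175
[ 4.20819283 -1.11684064 -2.97788601] [-0.24081154 -1.06477729 -0.04292816] [ 0.56162003 -0.24532716  0.13805198]
```

View pics/side7c.png

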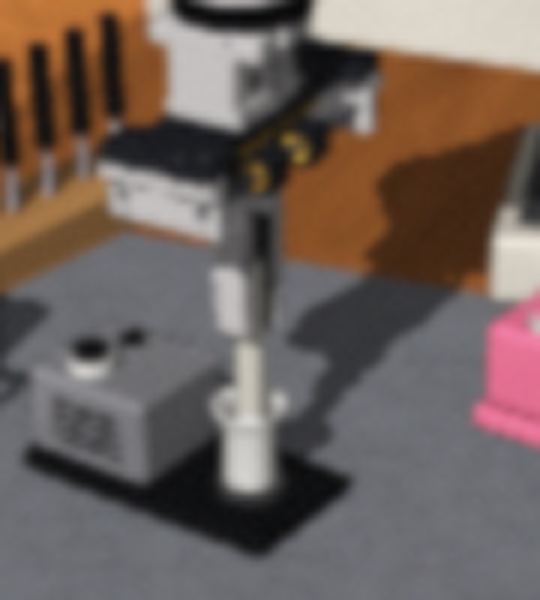

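```bash
python3 -m crank '[[0,0,3,1.5,0,0,0],[0,0,4,0.5,0,0,0],[0,0,4,0,0,0,0],[0,0,0,0,0,0,0]]';  python3 -m crank '[[0,0,4,0,0,0,0],[0,0,4,0,0,0,0],[0,0,0,0,0,0,0],[0,0,0,0,0,0,0]]'
```

```text
clock: 10.33
tcp_pos: [0.5628, -0.2455, 0.1272]
eef_rot: [-0.463, 0.535, -0.534, 0.462]
wrist_force: [-0.8, -1.7, 1.3]
finger_gap: 0.0174
clock: 10.67
tcp_pos: [0.5628, -0.2455, 0.1194]
eef_rot: [-0.463, 0.535, -0.534, 0.462]
wrist_force: [-1.2, 0.1, 3.1]
finger_gap: 0.0174
```

```bash
python3 -m crank '[[0,0,2,0,0,0,0],[0,0,0,0,0,0,0],[0,0,0,0,0,0,0]]';  python3 -m crank '[[0,0,2,0,0,0,0],[0,0,0,0,0,0,0],[0,0,0,0,0,0,0]]'
```

```text
clock: 10.92
tcp_pos: [0.5632, -0.2456, 0.1193]
eef_rot: [-0.463, 0.535, -0.535, 0.462]
wrist_force: [-2.7, 2.1, 12.7]
finger_gap: 0.0175
clock: 11.17
tcp_pos: [0.5639, -0.2459, 0.119]
eef_rot: [0.463, -0.535, 0.535, -0.462]
wrist_force: [-5.7, 2.1, 17.9]
finger_gap: 0.0174
```

```bash
python3 -m crank '[[0,0,-2,-1,0,0,0],[0,0,0,0,0,0,0],[1,0,0,0,0,0,0],[1,0,0,0,0,0,0],[1,0,0,0,0,0,0]]';  python3 -m crank '[[1,0,0,0,0,0,0],[1,0,0,0,0,0,0],[1,0,0,0,0,0,0],[1,0,0,0,0,0,0],[1,0,0,0,0,0,0]]'; python3 -m crank '[[1,0,0,0,0,0,0],[1,0,-15,0,0,0,0],[1,0,-30,0,0,0,0],[1,0,-40,0,0,0,0],[1,0,-40,0,0,0,0]]'; python3 -m crank '[[1,0,0,-20,0,0,0],[1,0,0,-40,0,0,0],[1,0,0,-40,0,0,0],[1,0,0,-40,0,0,0],[1,0,0,0,0,0,0]]'
python3 - <<'E'
from h import *
for c,(x,y) in(("side",(270,90)),("top",(370,90))):
    f=optics.grab_frame(c);save(f,c+"8.png");k=f["pixels"][y:y+100,x:x+90];cv2.imwrite("pics/%s8c.png"%c,cv2.resize(cv2.cvtColor(k,4),None,fx=6,fy=6,interpolation=2))
E
```

```text
clock: 11.58
tcp_pos: [0.5618, -0.245, 0.1165]
eef_rot: [-0.463, 0.535, -0.534, 0.462]
wrist_force: [-0.1, -0.2, -0.4]
finger_gap: 0.0341
clock: 12.0
tcp_pos: [0.5622, -0.2454, 0.1173]
eef_rot: [-0.462, 0.535, -0.535, 0.462]
wrist_force: [0.7, 0.0, -0.1]
finger_gap: 0.0674
clock: 12.42
tcp_pos: [0.5615, -0.2449, 0.2428]
eef_rot: [-0.463, 0.536, -0.534, 0.462]
wrist_force: [1.3, 0.4, 0.4]
finger_gap: 0.0935
clock: 12.83
tcp_pos: [0.4185, -0.2227, 0.2405]
eef_rot: [-0.463, 0.537, -0.534, 0.461]
wrist_force: [-0.4, -0.3, -0.9]
finger_gap: 0.094
```

View pics/side8c.png

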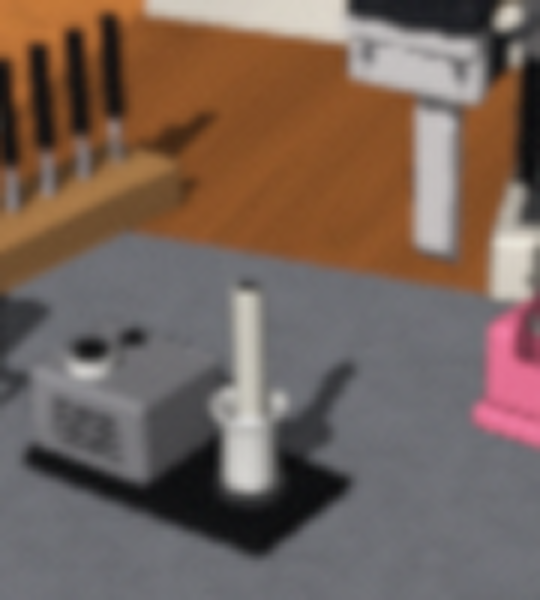

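View pics/top8.png

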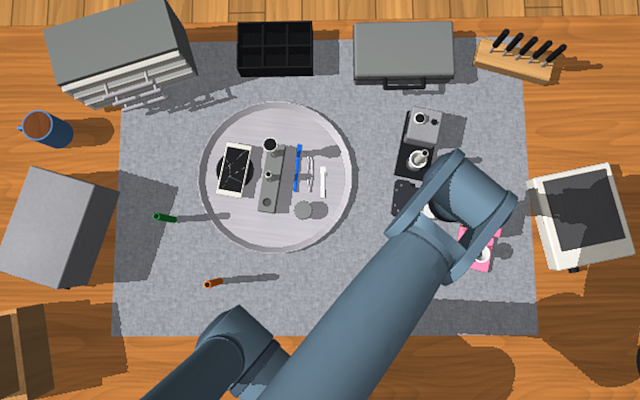

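View pics/side8.png

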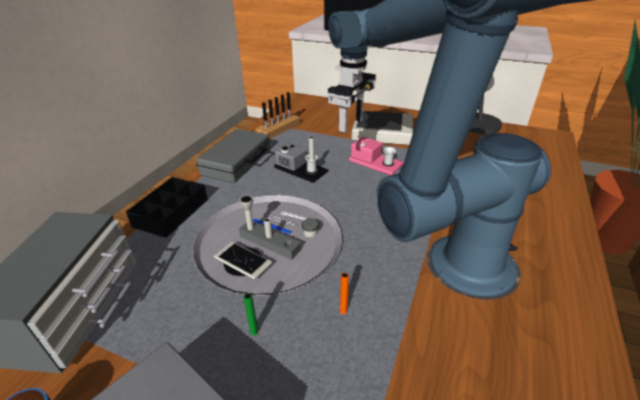

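View pics/top8c.png

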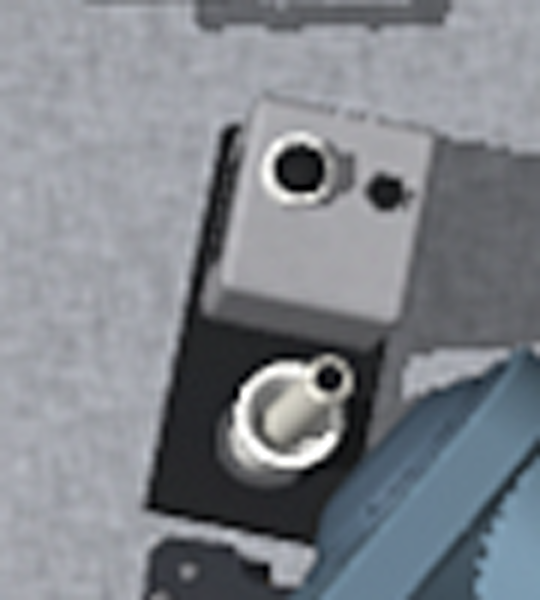

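Run:
```python
from h import *
import pickle
F=pickle.load(open("F0.pkl","rb"))
u=np.array([247.5,285])/6+[270,90]-.4
print(tri(F["side"],u,F["top"],(424,153.3)))
for z in(.135,.144,.155):print(z,(np.array(proj(F["side"],[.562,-.245,z]))-[270,90]+.5)*6,(np.array(proj(F["top"],[.562,-.245,z]))-[370,90]+.5)*6)
```

```text
(array([ 0.56123151, -0.24339233,  0.14639835]), np.float64(0.0019298752081385977))
0.135 [246.77285588 302.44258219] [325.51315151 389.55221523]
0.144 [246.36980699 287.82761973] [330.58459026 384.49142627]
0.155 [245.87261904 269.79907866] [336.90617936 378.18311223]
```

Run:
```python
from h import *
s=robot.sense();print(s["clock"],s["wrist_force"]);print(robot.close_job())
```

```text
12.9333 [ 0.58672895 -0.588443    0.1486061 ]
the job is handed in; nothing more can be done
None
```

The long plain white tube is standing in the metal port, pushed down to the hard stop and released. I handed the job in at about 12.9 s of the 35 s allowed. I told it apart from its neighbours as the tall, unflared tube in the rack hole nearest the robot (side-view pixel 286, 214). The short and flare-topped tubes, the green and orange look-alikes and the pink station were left alone.

**Fully home:** two measurements agree, within the 5 mm margin.
- **Push:** the vertical force rose from 3 N to 18 N with almost no further travel. With the gripper at 0.119 m, the tube's lower end works out at about 24 mm above the surface, which is where the stop is.
- **Cameras:** the two views place the tube's top at about 0.146 m, against 0.144 m expected and 0.149 m as the limit.

**Upright and centred:** the final pictures show the tube upright in the bore.

**Bystanders:** the short and flare-topped tubes stand in the rack where they were. I judged this by eye and did not measure it.

**Arm:** it was clear of everything at the end, with a wrist force under 1 N.

**Disagreements:** the two cameras differed by about 3 mm on the port's x position, so I aimed between them and shifted 2 mm after a 4 N sideways force while entering the bore. The position reading also overshoots for about half a second after each move, so I let it settle before most corrections.

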